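# Load the full tin and index the carrier to the station under the hood

## Task

One of the two look-alike lidded tins is full and the other is empty: lift them to feel which is which. Stand the full tin in the tray of the slide's carrier at the loading end, then push the carrier along its rails until it clicks into the station notch under the hood, without running past it. Keep both tins upright, leave the empty one standing on the bench, and do not knock the hood or disturb the other things on the bench.

Things in the scene. Friction and masses are not known exactly. Their poses are not given: they have to be found in the camera images.
- tin_a: One of two identical bare steel tins: round, 60 mm diameter, 70 mm high with its fixed lid (61 mm, from 60 mm up). Origin: centre of underside; z up. One of tin_a and tin_b is full (about 0.6 kg, contents packed), the other empty (about 0.13 kg); which is which varies and cannot be seen. They stand on the bench to the right of the slide.
- tin_b: The other tin, same shape and size as tin_a, same origin and axes; full if tin_a is empty.
- slide_base: Fixed slide base: aluminium plate 120 x 440 mm with two steel rails along its own y, tops 26 mm above the bench; place and yaw vary (yaw within 0.25 rad). Origin: centre of its underside on the bench; x away from the robot, y along the rails from the loading end (-y, right) towards the hood (+y, left). Tall bench vices stand at x under 0.43: cross them high.
- carrier (a joint): Carrier travel along the base's +y, m, 0 to 0.30 (end stops). Starts at 0 to 0.05; under 0.08 is the loading end. Tray centre is at y = -0.15 + value in the base frame. At 0.240 a sprung ball drops into the notch under the hood; within about 3 mm it pulls the carrier home. Sliding takes about 2 N, leaving the notch 6 to 9 N; over 0.260 is past the station.
- tray: Square tray on top of the carrier, moves with it. Origin: centre of its floor, 44 mm above the bench; axes as the slide base. Inside 94 mm (x) by 88 mm (y), rim 10 mm high, 5 mm thick. The tin must stand flat on its floor, inside the rim.
- push_bar (a point): Centre of the outer (-y) face of the carrier's upright steel push bar, 76 mm above the bench, 58 mm on the -y side of the tray's centre. The bar is 60 mm wide (x), 8 mm thick, from 32 to 98 mm above the bench. Axes as the slide base; push it towards +y.
- hood: Fixed grey hood over the station: flat roof 200 (x) x 176 mm (y), underside 200 mm up, box on top to 235 mm; two posts 86 mm behind the rails' centre line. Origin: on the bench below the roof's centre. With the carrier in the notch the roof overhangs the push bar's outer face by 30 mm: an upright tool cannot push all the way; lean its body back to -y 35 to 45 degrees, fingertips leading.
- packing_block: Loose softwood block, 55 x 100 x 38 mm, bystander to the right of the slide; origin centre of underside.
- pliers: Loose pliers, 180 mm long, bystander at the back right; origin on the underside.
- bolt_1: Loose steel bolt standing on its head, 93 mm high, bystander at the far right; origin centre of underside.
There are look-alikes about, which are no part of the job. Leave any red look-alike of the tin_b alone.

How it is judged:
By the outcome, as a careful person would: the job done as asked, in the order asked, and still so for the second after the job is handed in, with the robot touching nothing.
It also fails if it takes over 72 s, if anything falls off the work surface, if the arm or the gripper's body presses on something with over 40 N, if the wrist force passes 120 N, or if a joint passes its speed limit or range.

## Robot

A 6-joint arm with a two-finger parallel gripper is mounted at the origin on a cart in front of the work surface, level with it; the furniture and walls round the work are solid. World frame = base frame: x ahead of the robot, y to its left, z up, the work surface at z = 0. Lengths are in m, angles in degrees, forces in N, time in s.
With the tool pointing down it reaches from about 0.25 to 0.725 m from the base axis. Payload 9.7 kg.
Tool frame: the origin (TCP) lies midway between the tips of the shut fingers; the grasp point (between the pads) lies 19 mm behind it; z points along the fingers, y is the line along which they close (so a half turn about z gives the same grasp; the last joint's range is limited). The gripper opens to 85 mm and grips with 20 to 120 N. Pads are 22 mm wide; open, the fingers measure 114 mm over their backs; the gripper's body (76 mm by 85 mm) begins 54 mm behind the grasp point. The pads swing forward as they close: fully open they stand 13 mm farther back than shut.
Start: joints at [-71.276, 4.979, 10.078, 95.1, 0, 90], TCP at [0.177, -0.521, 0.231] pointing down, gripper open.
Joint ranges: [-179.16, 179.16], [-48.56, 103.87], [-65.8, 70.77], [-126.05, 130.52], [-82.76, 87.17], [-180, 180]. Speed limits (degrees/s): [127.2, 127.2, 147.25, 180, 180, 180].

## Interface

Orientations are given as [roll, pitch, yaw] about the fixed x, y, z axes, in that order (R = Rz(yaw) Ry(pitch) Rx(roll)).
In Python, from workcell import * gives the robot as it stands.
- The arm moves only by the tool servo_tool, never from a script. Its argument "moves" is a list of rows, each a list of 4 numbers: the shift along the world's x, y, z in cm, then the turn about the world's z in rad. A call has 1 to 20 rows; each row is the pose to reach, as a shift and turn from the pose commanded when the call began; what a row does not reach only later rows make up. A row lasts 1/12 s, in which the tool goes at most 41.7 mm and 7.16 degrees, less where a joint would pass 70% of its speed; a pose out of reach is approached as far as the arm can. A call with a gripper value outside its range is refused whole. "claw" is the closure, from 0 (fully open) to 1 (shut), set as the call begins (left out, the last holds). The fingers move at their own pace and stop on an object; "force" is the grip in N (left out, the last holds). Time passes only in rows, so rows that repeat a pose let the fingers close. It gives the time, the measured TCP pose, the force, the opening and the grip force at its end, in the units of the state.
- get_obs(): the state, without advancing time (a new reading comes with each control period).
- camera(name): name is "scene" or "top"; returns the picture (420x560x3 uint8, red, green, blue); there is no depth.
- get_calibration(name): a dict with "fx", "fy", "cx", "cy" (pixels), "rvec" (rotation vector, rad) and "tvec" (3), from world to camera coordinates, as OpenCV has them. Camera axes: x right, y down, z forward; pixel columns grow to the right and rows downward; lengths in m; the calibration is good to about 2 mm. A picture is of the moment at which its call begins. get_calibration takes no time and is no camera call.
- job_done(): hands the job in; it is judged then, once.
The state is a dict: "time": time; "q": joint angles; "qd": joint speeds; "joint_efforts": joint torques, N m; "ee_pos": TCP position; "tcp_rot": TCP orientation; "wrist_force": force on the tool from outside, world axes, zero at the start; "torque": the same for the moment, N m; "opening": finger opening in m; "grasp_force": force on a finger pad.
Only numpy, scipy, OpenCV 4.12 (cv2) and the standard library are available. Lean on these libraries where they do the work, as an engineer would, in place of code of your own. Each camera call takes 0.05 s, during which the arm holds its last target. There are 200 camera calls.

## Working session

There is one attempt and no reset: what is moved stays moved. The work goes in short steps, Python scripts to look and compute and a tool call to move; the robot and the scene stay as the last step left them, time stands still between calls to the robot, and variables do not carry over. Pictures are saved under pics/ and viewed, at most 10 in all, crops included, and the job is handed in when it is done.

Besides the shell and the picture viewer there is one more tool, called in YAML: its name, and indented under it one key for each argument. servo_tool: Moves the arm, as the interface text tells. Its arguments: {"type":"object","properties":{"moves":{"type":"array","items":{"type":"array","items":{"type":"number"}}},"claw":{"type":"number"},"force":{"type":"number"}},"required":["moves"]}

```bash
mkdir -p pics; ls; python3 - <<'E'
from workcell import *
import cv2
for n in("scene","top"):
    cv2.imwrite(f"pics/{n}0.png",cv2.resize(camera(n),(784,588),interpolation=cv2.INTER_CUBIC)[:,:,::-1]); print(n,get_calibration(n))
print(get_obs())
E
```

```text
pics
scene {'fx': 503.3012731580209, 'fy': 503.3012731580209, 'cx': 279.6724467040351, 'cy': 209.428922807373, 'rvec': array([ 1.89942369, -0.98895434,  0.56272389]), 'tvec': array([-0.46414859,  0.22432125,  1.25696304])}
top {'fx': 393.12070932970585, 'fy': 393.12070932970585, 'cx': 278.83456568237506, 'cy': 213.17188540498725, 'rvec': array([ 2.18795836, -2.02811357,  0.20584636]), 'tvec': array([-0.22202705,  0.55582719,  1.20680494])}
{'time': 0.1, 'q': array([-7.12783488e+01,  5.00685455e+00,  1.00379036e+01,  9.51003989e+01,
        2.93880546e-04,  9.00003694e+01]), 'qd': array([ 0.06962662, -0.05830186,  0.13136841,  0.00239901, -0.01619646,
       -0.04625423]), 'joint_efforts': array([ 2.36288994e-02, -5.20401800e+01,  4.65618110e+01,  1.51935546e-02,
        2.67238975e-04,  4.83537349e-06]), 'ee_pos': array([ 0.17646477, -0.52069015,  0.23065471]), 'tcp_rot': array([-1.79930650e+02, -2.93433241e-04,  1.87212815e+01]), 'wrist_force': array([0.61794761, 0.24549508, 0.14570834]), 'torque': array([ 0.01884985, -0.05942107, -0.00052395]), 'grasp_force': 0.0, 'opening': 0.08558578245979381}
```

View pics/scene0.png

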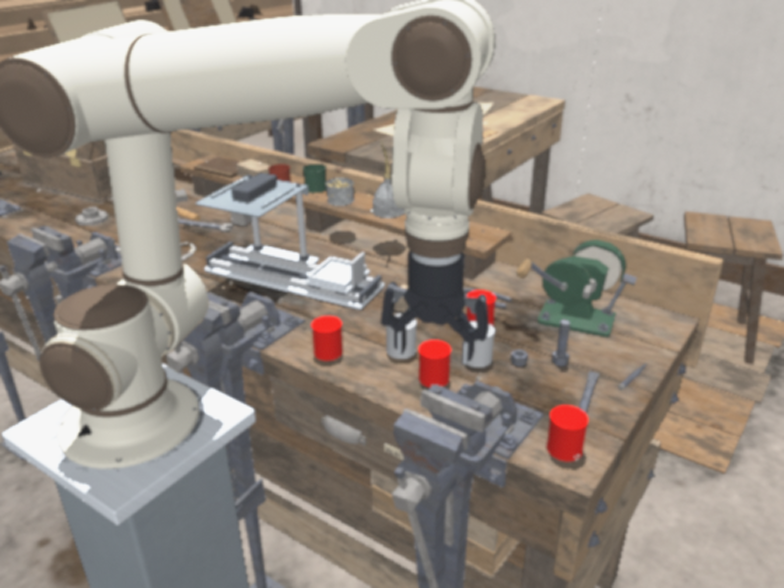

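View pics/top0.png

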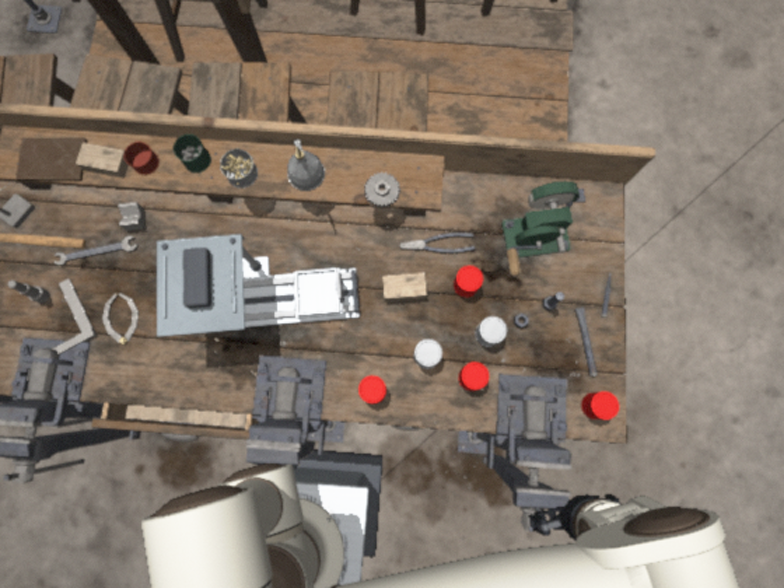

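The top view shows two bare steel tins with lids at about (428,353) and (492,331). Four red look-alikes, at (469,281), (372,390), (474,376) and (602,405), are not part of the job. The slide's tray is at about (320,293), with the push bar at its right and the hood at the left around (200,285). The scene view shows the tins at (401,340) and (478,347). I'll enlarge both crops.

```bash
cat > h.py <<'E'
from workcell import *
import cv2, numpy as np
def cal(n):
    c=get_calibration(n); K=np.array([[c['fx'],0,c['cx']],[0,c['fy'],c['cy']],[0,0,1.]])
    R=cv2.Rodrigues(np.array(c['rvec']))[0]; return K,R,np.array(c['tvec']).reshape(3,1)
def ray(n,uv):
    K,R,t=cal(n); d=R.T@np.linalg.inv(K)@np.array([*uv,1.]); return (-R.T@t).ravel(),d
def atz(n,uv,z):
    o,d=ray(n,uv); return o+d*(z-o[2])/d[2]
def tri(us,ut):
    P=[K@np.hstack([R,t]) for K,R,t in map(cal,("scene","top"))]
    X=cv2.triangulatePoints(P[0],P[1],np.array(us,float).reshape(2,1),np.array(ut,float).reshape(2,1)); return (X[:3]/X[3]).ravel()
def proj(n,X):
    K,R,t=cal(n); p=K@(R@np.array(X,float).reshape(3,1)+t); return (p[:2]/p[2]).ravel()
def crop(n,x0,y0,x1,y1,s,f):
    im=camera(n)[y0:y1,x0:x1]; cv2.imwrite(f"pics/{f}.png",cv2.resize(im,None,fx=s,fy=s,interpolation=cv2.INTER_CUBIC)[:,:,::-1])
E
python3 - <<'E'
from h import *
crop("top",100,160,380,300,2.8,"top1"); crop("scene",140,120,380,290,3.2,"scene1")
E
```

```text
(no output)
```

View pics/top1.png

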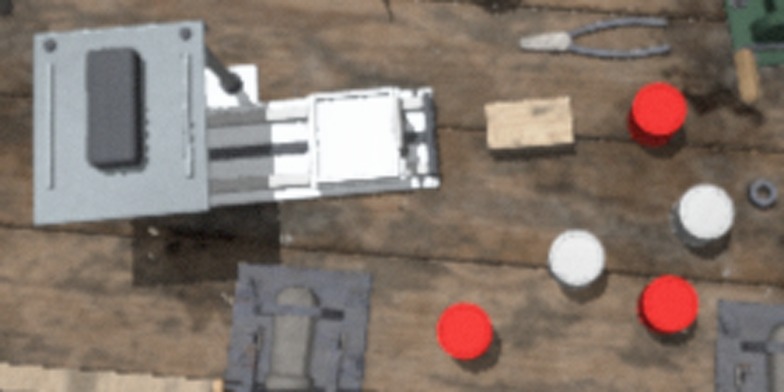

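View pics/scene1.png

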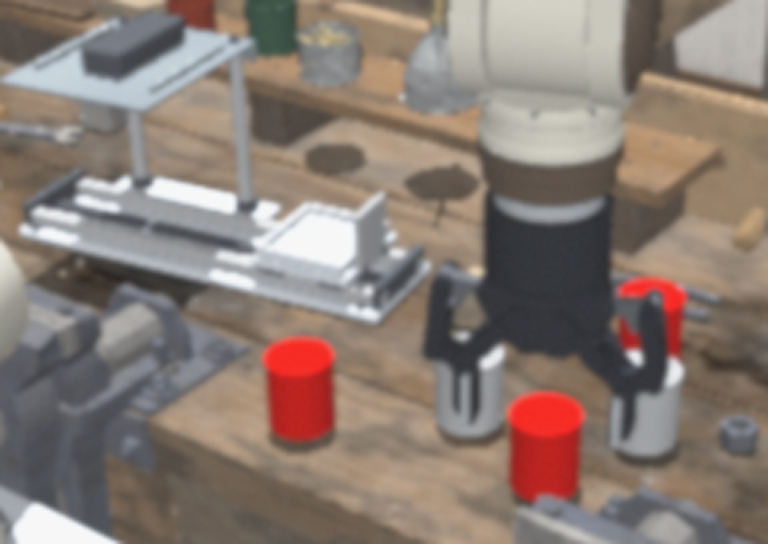

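```bash
cat > m.py <<'E'
from h import *
T=lambda x,y:((x+.5)/2.8-.5+100,(y+.5)/2.8-.5+160)
S=lambda x,y:((x+.5)/3.2-.5+140,(y+.5)/3.2-.5+120)
np.set_printoptions(precision=4,suppress=True)
print("tins tri",tri(S(470,352),T(577,257)),tri(S(648,370),T(706,212)))
print("tins z.07",atz("top",T(577,257),.07),atz("top",T(706,212),.07))
print("scene z.07",atz("scene",S(470,352),.07),atz("scene",S(648,370),.07))
print("roof .2",[atz("top",T(*p),.2) for p in((35,37),(203,20),(209,207),(35,223))])
print("tray rim .054",[atz("top",T(*p),.054) for p in((312,95),(400,90),(404,181),(312,187))])
print("base right end",[atz("top",T(*p),.02) for p in((430,90),(438,186))])
print("tray corner tri L", tri(S(257,243),T(312,187)), "rim back-left",tri(S(307,205),T(312,95)))
print("bar top back/front",atz("scene",S(386,195),.098),atz("scene",S(356,215),.098))
for n,p in(("blk",(530,122)),("red1",(465,330)),("red2",(668,304)),("red3",(660,108))): print(n,atz("top",T(*p),.07 if n!="blk" else .038))
E
python3 m.py
```

```text
tins tri [ 0.4532 -0.2724  0.0675] [ 0.5151 -0.4142  0.0677]
tins z.07 [ 0.4531 -0.2724  0.07  ] [ 0.5145 -0.4136  0.07  ]
scene z.07 [ 0.4498 -0.2745  0.07  ] [ 0.5121 -0.416   0.07  ]
roof .2 [array([0.6241, 0.3102, 0.2   ]), array([0.6556, 0.1387, 0.2   ]), array([0.4607, 0.1069, 0.2   ]), array([0.4314, 0.2788, 0.2   ])]
tray rim .054 [array([0.6198, 0.0456, 0.054 ]), array([ 0.6335, -0.0559,  0.054 ]), array([ 0.5268, -0.0706,  0.054 ]), array([0.5119, 0.0336, 0.054 ])]
base right end [array([ 0.645 , -0.0877,  0.02  ]), array([ 0.5297, -0.1074,  0.02  ])]
tray corner tri L [0.5138 0.0305 0.0569] rim back-left [0.6188 0.0483 0.0505]
bar top back/front [ 0.6081 -0.0637  0.098 ] [ 0.5569 -0.0659  0.098 ]
blk [ 0.6106 -0.2096  0.038 ]
red1 [ 0.3637 -0.1548  0.07  ]
red2 [ 0.4089 -0.3758  0.07  ]
red3 [ 0.6307 -0.3565  0.07  ]
```

```bash
cat >> m.py <<'E'
print("---fit")
from scipy.optimize import least_squares
def W(p,X):
    c,s=np.cos(p[2]),np.sin(p[2]); X=np.array(X); return np.array([p[0]+c*X[0]-s*X[1],p[1]+s*X[0]+c*X[1],X[2]])
def obs(v,ox):
    r=.205;y=-.15+v
    return [("top",T(35,37),(.1+ox,.178,r)),("top",T(203,20),(.1+ox,.002,r)),("top",T(209,207),(-.1+ox,.002,r)),("top",T(35,223),(-.1+ox,.178,r)),
    ("top",T(312,94),(.052,y+.049,.054)),("top",T(312,188),(-.052,y+.049,.054)),("top",T(404,182),(-.052,y-.049,.054)),
    ("scene",S(257,243),(-.052,y+.049,.054)),("scene",S(307,205),(.052,y+.049,.054)),
    ("scene",S(386,195),(.03,y-.058,.098)),("scene",S(356,215),(-.03,y-.055,.098)),
    ("scene",S(378,321),(-.06,-.22,.005)),("scene",S(22,232),(-.06,.22,.005)),("top",T(438,187),(-.06,-.22,.01))]
def res(p): return np.concatenate([proj(n,W(p,X))-u for n,u,X in obs(p[3],p[4])])
r=least_squares(res,[.56,.12,.15,.02,0],loss="soft_l1"); p=r.x
print(p,np.degrees(p[2]));print(res(p).reshape(-1,2).round(1))
y=-.15+p[3]; print("tray",W(p,(0,y,.044)),"bar",W(p,(0,y-.058,.076)),"bar station",W(p,(0,.032,.076)))
E
python3 m.py|sed -n '/fit/,$p'
```

```text
---fit
[0.5536 0.1174 0.159  0.0213 0.0031] 9.10765733740014
[[-0.3 -1.5]
 [ 0.5 -0.3]
 [ 0.4  0.9]
 [-0.5  0.4]
 [-0.5  1. ]
 [ 1.1 -1.2]
 [-1.3 -1.5]
 [-0.4  0.7]
 [ 0.5 -0.7]
 [ 0.5 -0.7]
 [-0.   0.7]
 [-0.3  0.3]
 [-0.9  0.1]
 [ 0.7  0.4]]
tray [ 0.5739 -0.0097  0.044 ] bar [ 0.5831 -0.0669  0.076 ] bar station [0.5485 0.149  0.076 ]
```

The fit agrees to about 1.5 px: slide yaw is 9.1°, tray centre (0.574, -0.010), carrier at about 0.021. The moves only allow upright tool poses, so I'll check the tool's outline above the tips, since an upright push has to stay clear of the roof edge.

```bash
python3 - <<'E'
from h import *
np.set_printoptions(precision=1,suppress=True)
e=np.array([.1765,-.5207,.2307]); a=np.radians(18.72); yv=np.array([np.sin(a),-np.cos(a),0])
# camera right dir horizontally
K,R,t=cal("scene"); r=R[0]; r=r*[1,1,0]; r/=np.linalg.norm(r); print("y.r",yv@r, "cam",(-R.T@t).ravel())
im=camera("scene")
x0,y0,s=240,90,5
c=cv2.resize(im[90:210+0+50,x0:x0+150],None,fx=s,fy=s,interpolation=cv2.INTER_CUBIC)[:,:,::-1].copy()
c=c[:800]
for h in np.arange(0,.26,.02):
    for w in(-.057,0,.057):
        u=(proj("scene",e+[0,0,h]+yv*w)-[x0,y0]+.5)*s; cv2.circle(c,tuple(int(v) for v in u),2,(0,255,0) if w else (0,255,255),-1)
    u=(proj("scene",e+[0,0,h])-[x0,y0]+.5)*s
    cv2.putText(c,str(int(h*1000+.5)),(int(u[0])+4,int(u[1])),0,.4,(255,0,255),1)
    for w in(-.04,.04):
        u=(proj("scene",e+[0,0,h]+r*w)-[x0,y0]+.5)*s; cv2.circle(c,tuple(int(v) for v in u),2,(255,100,0),-1)
cv2.imwrite("pics/tool.png",cv2.resize(c,(529,600)) if c.shape[0]>600 else c); print(c.shape)
E
```

```text
y.r 0.9585435545656931 cam [-0.5 -1.   0.8]
(800, 750, 3)
```

View pics/tool.png

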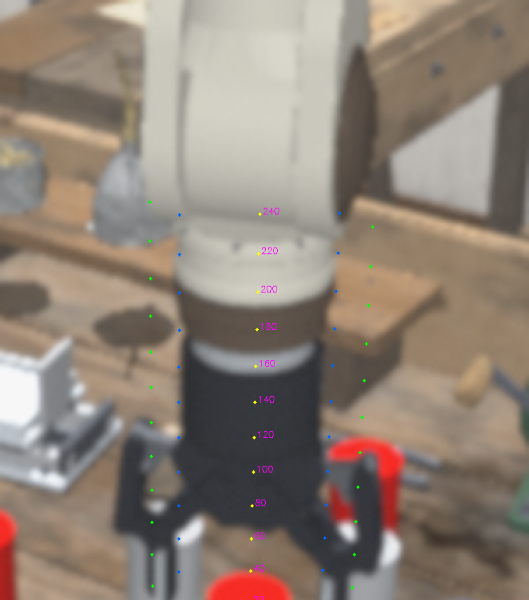

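The outline shows three things, with heights given above the TCP:
- **Knuckles:** open finger knuckles reach about 74 mm from the axis, at 76–130 mm height.
- **Body at roof height:** about 41 mm half-width.
- **Push:** an upright push with the knuckle needs about 44 mm, so it just clears the hood.

I'll start with the nearer tin, T1, at (0.452, -0.273).

servo_tool:
  moves:
    - [0,0,4,0]
    - [0,0,8,0]
    - [0,0,11,0]
    - [3,3,11,-0.05]
    - [6,5.5,11,-0.1]
    - [9,8,11,-0.168]
    - [12,10.8,11,-0.168]
    - [15,13.5,11,-0.168]
    - [18,16.2,11,-0.168]
    - [21,19,11,-0.168]
    - [24,21.6,11,-0.168]
    - [27.55,24.8,11,-0.168]
    - [27.55,24.8,7,-0.168]
    - [27.55,24.8,3,-0.168]
    - [27.55,24.8,-1,-0.168]
    - [27.55,24.8,-5,-0.168]
    - [27.55,24.8,-9,-0.168]
    - [27.55,24.8,-9,-0.168]
    - [27.55,24.8,-9,-0.168]
  claw: 0
  force: 50

```text
time: 1.83
ee_pos: [0.451, -0.2722, 0.1404]
tcp_rot: [-179.9, 0.2, 9.1]
wrist_force: [-0.3, -1.4, 2.4]
opening: 0.0857
grasp_force: 0.0
```

```bash
python3 - <<'E'
from h import *
T=lambda x,y:((x+.5)/2.8-.5+100,(y+.5)/2.8-.5+160)
print("nut",atz("top",T(763,193),.01)," vice corner",atz("top",T(720,305),.02))
im=np.hstack([cv2.resize(camera("scene")[120:320,180:380],(400,400),interpolation=cv2.INTER_CUBIC),cv2.resize(camera("top")[170:320,180:330],(400,400),interpolation=cv2.INTER_CUBIC)])
cv2.imwrite("pics/a1.png",im[:,:,::-1]); o=get_obs(); print(o['ee_pos'],o['tcp_rot'],o['wrist_force'],o['opening'],o['time'])
E
```

```text
nut [ 0.55203588 -0.49027136  0.01      ]  vice corner [ 0.41610785 -0.44244908  0.02      ]
[ 0.45311711 -0.27358365  0.14446585] [ 1.79865768e+02 -1.58738718e-01  9.09392586e+00] [-0.21831257  0.96873463  0.06147439] 0.08527693807561507 1.9333
```

View pics/a1.png

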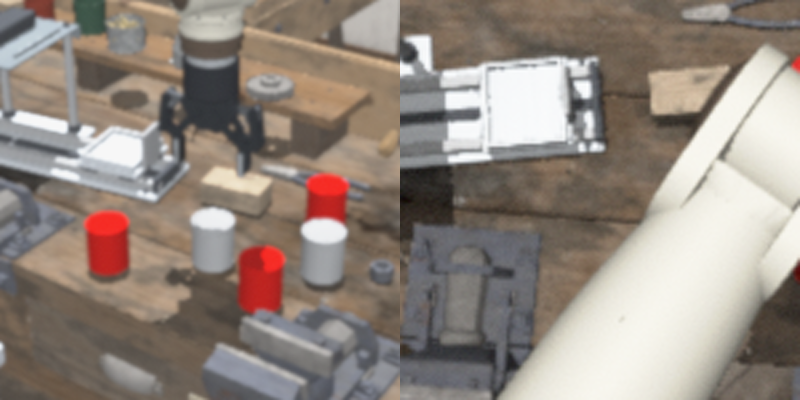

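The left panel shows both steel tins in the clear at (213,240) and (325,250), with the gripper above T1. I'll descend and grip.

servo_tool:
  moves:
    - [0,0,-3,0]
    - [0,0,-6,0]
    - [0,0,-8.5,0]
    - [0,0,-10.5,0]
    - [0,0,-12,0]
    - [0,0,-12,0]

```text
time: 2.43
ee_pos: [0.4526, -0.2733, 0.0215]
tcp_rot: [180.0, -0.0, 9.1]
wrist_force: [-0.7, -0.3, -0.4]
opening: 0.0853
grasp_force: 0.0
```

servo_tool:
  moves:
    - [0,0,0,0]
    - [0,0,0,0]
    - [0,0,0,0]
    - [0,0,0,0]
    - [0,0,0,0]
    - [0,0,0,0]
    - [0,0,0,0]
    - [0,0,0,0]
  claw: 1
  force: 50

```text
time: 3.1
ee_pos: [0.4537, -0.2739, 0.0246]
tcp_rot: [179.8, -0.2, 9.1]
wrist_force: [-1.3, -0.4, 7.0]
opening: 0.0599
grasp_force: 53.5
```

servo_tool:
  moves:
    - [0,0,0.5,0]
    - [0,0,1.5,0]
    - [0,0,3,0]
    - [0,0,5,0]
    - [0,0,5,0]
    - [0,0,5,0]
    - [0,0,5,0]
    - [0,0,5,0]
    - [0,0,5,0]
    - [0,0,5,0]

```text
time: 3.93
ee_pos: [0.4517, -0.2726, 0.0705]
tcp_rot: [-180.0, 0.1, 9.1]
wrist_force: [-0.4, -0.1, -1.9]
opening: 0.0601
grasp_force: 54.1
```

servo_tool:
  moves:
    - [0,0,0,0]
    - [0,0,0,0]
    - [0,0,0,0]

```text
time: 4.18
ee_pos: [0.452, -0.2729, 0.0711]
tcp_rot: [-180.0, 0.0, 9.1]
wrist_force: [0.9, 0.2, -0.7]
opening: 0.0596
grasp_force: 54.1
```

The wrist force of about -1.3 N means T1 is the empty tin. I'll set it back down and take T2.

servo_tool:
  moves:
    - [0,0,-2.5,0]
    - [0,0,-4,0]
    - [0,0,-4.7,0]
    - [0,0,-4.95,0]
    - [0,0,-4.95,0]
    - [0,0,-4.95,0]

```text
time: 4.68
ee_pos: [0.4516, -0.2724, 0.0241]
tcp_rot: [-180.0, 0.0, 9.1]
wrist_force: [-10.5, 7.9, 20.3]
opening: 0.0596
grasp_force: 55.2
```

servo_tool:
  moves:
    - [0,0,0,0]
    - [0,0,0,0]
    - [0,0,0,0]
    - [0,0,0,0]
    - [0,0,0,0]
    - [0,0,0,0]
    - [0,0,3,0]
    - [0,0,7,0]
    - [0,0,11,0]
    - [0,0,15,0]
    - [0,0,15,0]
    - [0,0,15,0]
  claw: 0

```text
time: 5.68
ee_pos: [0.4532, -0.2736, 0.1744]
tcp_rot: [179.8, -0.2, 9.1]
wrist_force: [0.7, -1.1, -0.7]
opening: 0.0855
grasp_force: 0.0
```

servo_tool:
  moves:
    - [1.5,-3.5,0,0]
    - [3,-7,0,0]
    - [4.6,-10.5,0,0]
    - [6.2,-14.15,0,0]
    - [6.2,-14.15,0,0]
    - [6.2,-14.15,-3,0]
    - [6.2,-14.15,-6,0]
    - [6.2,-14.15,-9,0]
    - [6.2,-14.15,-11.5,0]
    - [6.2,-14.15,-13.5,0]
    - [6.2,-14.15,-14.8,0]
    - [6.2,-14.15,-14.8,0]
    - [6.2,-14.15,-14.8,0]

```text
time: 6.77
ee_pos: [0.5136, -0.414, 0.0231]
tcp_rot: [-179.9, 0.1, 9.1]
wrist_force: [-0.7, -0.2, 0.7]
opening: 0.0856
grasp_force: 0.0
```

servo_tool:
  moves:
    - [0,0,0,0]
    - [0,0,0,0]
    - [0,0,0,0]
    - [0,0,0,0]
    - [0,0,0,0]
    - [0,0,0,0]
    - [0,0,0,0]
    - [0,0,0,0]
  claw: 1
  force: 60

```text
time: 7.43
ee_pos: [0.5148, -0.4147, 0.0259]
tcp_rot: [179.9, -0.1, 9.1]
wrist_force: [-1.4, 2.5, 5.9]
opening: 0.0588
grasp_force: 63.9
```

servo_tool:
  moves:
    - [0,0,0.5,0]
    - [0,0,1.5,0]
    - [0,0,3,0]
    - [0,0,5,0]
    - [0,0,5,0]
    - [0,0,5,0]
    - [0,0,5,0]
    - [0,0,5,0]
    - [0,0,5,0]
    - [0,0,5,0]

```text
time: 8.27
ee_pos: [0.5137, -0.4141, 0.0727]
tcp_rot: [-179.9, 0.1, 9.1]
wrist_force: [0.2, -0.2, -5.0]
opening: 0.059
grasp_force: 66.0
```

servo_tool:
  moves:
    - [0,0,0,0]
    - [0,0,0,0]
    - [0,0,0,0]

```text
time: 8.52
ee_pos: [0.514, -0.4144, 0.0737]
tcp_rot: [-180.0, 0.0, 9.1]
wrist_force: [0.3, 0.3, -3.6]
opening: 0.0593
grasp_force: 66.0
```

T2 is the full one, at about -4 to -5 N against about -1.3 N. I'll carry it over the tray, turning 90° so the fingers close across the slide's x and clear the push bar.

servo_tool:
  moves:
    - [0,0,2.5,0]
    - [0,0,5,0]
    - [0,0,8,0]
    - [0.4,2.5,8,-0.11]
    - [0.8,5.5,8,-0.22]
    - [1.3,8.8,8,-0.34]
    - [1.8,12.1,8,-0.46]
    - [2.3,15.4,8,-0.58]
    - [2.8,18.7,8,-0.7]
    - [3.3,22,8,-0.82]
    - [3.8,25.3,8,-0.94]
    - [4.3,28.6,8,-1.06]
    - [4.7,31.9,8,-1.18]
    - [5.2,35,8,-1.3]
    - [5.6,37.5,8,-1.42]
    - [5.8,39.2,8,-1.5]
    - [6,40.4,8,-1.57]
    - [6,40.4,8,-1.57]
    - [6,40.4,8,-1.57]
    - [6,40.4,8,-1.57]

```text
time: 10.18
ee_pos: [0.3265, -0.3229, 0.1546]
tcp_rot: [-168.8, 2.3, -51.6]
wrist_force: [-0.6, -0.6, -4.7]
opening: 0.0591
grasp_force: 70.5
```

```bash
python3 - <<'E'
from h import *
crop("scene",190,120,330,240,5,"b1"); o=get_obs(); print(o['ee_pos'],o['tcp_rot'],o['wrist_force'],o['opening'],o['time'])
E
```

```text
[ 0.3234667  -0.32298435  0.15480973] [-168.85686548    2.43573928  -51.8227117 ] [-1.07852065 -2.20611342 -5.13961848] 0.058816133601565075 10.2333
```

View pics/b1.png

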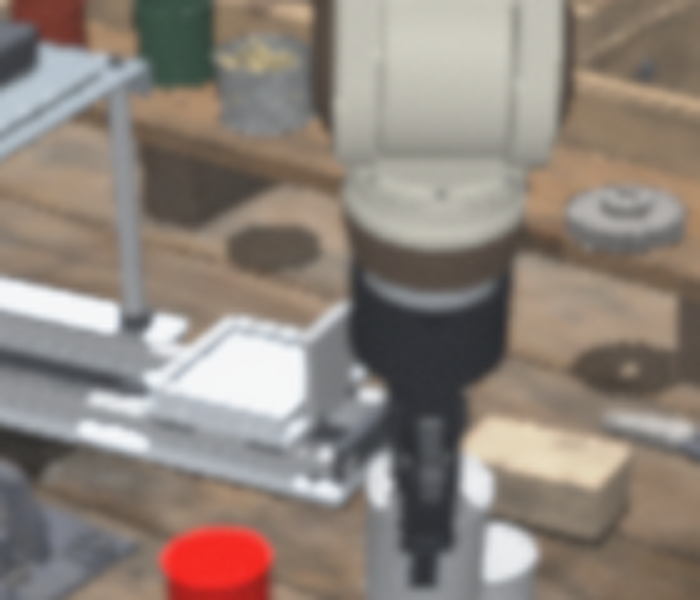

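The arm strayed, with the tool leaning 11°. I'll check the joints before moving again.

```bash
python3 - <<'E'
from workcell import *
o=get_obs(); print(o['q'].round(1),o['qd'].round(2),o['ee_pos'].round(4),o['tcp_rot'].round(2),o['time'],o['joint_efforts'].round(1))
E
```

```text
[-51.9  -6.6 -10.5  88.6  11.1 179.9] [ 2.94  1.86  2.15 -0.59 -0.35  0.03] [ 0.3235 -0.323   0.1548] [-168.86    2.44  -51.82] 10.2333 [  7.  -38.6  52.9  -2.9   2.8  -0. ]
```

servo_tool:
  moves:
    - [0,0,0,0]

```text
time: 10.32
ee_pos: [0.3261, -0.3231, 0.155]
tcp_rot: [-168.8, 2.3, -51.6]
wrist_force: [0.1, -0.2, -4.7]
opening: 0.0588
grasp_force: 70.6
```

Joint 6 hit its 180° limit, so J6 = J1 + 180 − yaw and the turn should go the other way. I'll raise the arm and turn back to learn what reference is held.

servo_tool:
  moves:
    - [0,0,3,0.1]
    - [0,0,6,0.2]
    - [0,0,6,0.2]
    - [0,0,6,0.2]

```text
time: 10.65
ee_pos: [0.3287, -0.3234, 0.2157]
tcp_rot: [-168.8, 2.2, -40.0]
wrist_force: [-0.1, -0.2, -5.5]
opening: 0.0592
grasp_force: 71.6
```

```bash
python3 - <<'E'
from workcell import *
o=get_obs(); print(o['q'].round(1),o['qd'].round(2),o['ee_pos'].round(4),o['tcp_rot'].round(2),o['time'],o['wrist_force'].round(1))
E
```

```text
[-51.   -3.6  -1.   96.9  10.6 168.8] [-0.02  0.39 -3.87 -1.33 -0.19  1.48] [ 0.3287 -0.3234  0.2157] [-168.81    2.19  -39.99] 10.65 [-0.1 -0.2 -5.5]
```

The held reference keeps the clipped pose. The leftover 11° lean puts the fingertips toward +y at yaw 9°, which is the lean the push needs, so I'll keep it. The tin will be set down at yaw 99°, closing along x, where it only has to settle the last few millimetres as the fingers open. Now I'll turn the positive way and go to the tray.

servo_tool:
  moves:
    - [0,0,3,0.12]
    - [0,0,6,0.24]
    - [0,0,8,0.36]
    - [1.5,2,8,0.48]
    - [3,4,8,0.6]
    - [4.5,6,8,0.72]
    - [6.1,8,8,0.85]
    - [7.7,10,8,0.97]
    - [9.3,12,8,1.09]
    - [10.9,14,8,1.22]
    - [12.5,16,8,1.34]
    - [14.1,18,8,1.46]
    - [15.7,20,8,1.58]
    - [17.3,22,8,1.7]
    - [18.9,24,8,1.82]
    - [20.5,26,8,1.94]
    - [22,28,8,2.06]
    - [23.5,29.7,8,2.18]
    - [24.5,30.9,8,2.3]
    - [25,31.5,8,2.42]

```text
time: 12.32
ee_pos: [0.579, -0.0052, 0.2918]
tcp_rot: [-168.6, 2.3, 99.0]
wrist_force: [0.2, -0.3, -5.6]
opening: 0.0591
grasp_force: 70.7
```

servo_tool:
  moves:
    - [0,0,0,0]
    - [0,0,0,0]
    - [0,0,0,0]

```text
time: 12.57
ee_pos: [0.5773, -0.0077, 0.2937]
tcp_rot: [-168.7, 2.4, 98.5]
wrist_force: [-1.2, -0.5, -5.0]
opening: 0.0586
grasp_force: 70.7
```

```bash
python3 - <<'E'
from workcell import *
o=get_obs(); print(o['q'].round(1),o['ee_pos'].round(4),o['tcp_rot'].round(2),o['time'],o['wrist_force'].round(1))
E
```

```text
[  1.1  23.3  38.3 115.9  -3.8  83.2] [ 0.5773 -0.0077  0.2937] [-168.72    2.38   98.45] 12.5667 [-1.2 -0.5 -5. ]
```

servo_tool:
  moves:
    - [0.1,0,-3.5,0]
    - [0.1,0,-7,0]
    - [0.1,0,-10.5,0]
    - [0.1,0,-14,0]
    - [0.1,0,-17,0]
    - [0.1,0,-18.5,0]
    - [0.1,0,-18.5,0]
    - [0.1,0,-18.5,0]
    - [0.1,0,-18.5,0]

```text
time: 13.32
ee_pos: [0.5789, -0.0081, 0.1112]
tcp_rot: [-168.9, 2.4, 98.5]
wrist_force: [-0.1, 0.7, -5.1]
opening: 0.0585
grasp_force: 72.8
```

```bash
python3 - <<'E'
from h import *
o=get_obs(); print(o['q'].round(1),o['ee_pos'].round(4),o['tcp_rot'].round(2),o['time'],o['wrist_force'].round(1))
im=np.hstack([cv2.resize(camera("scene")[130:230,190:290],(400,400),interpolation=cv2.INTER_CUBIC),cv2.resize(camera("top")[160:260,180:280],(400,400),interpolation=cv2.INTER_CUBIC)])
cv2.imwrite("pics/c1.png",im[:,:,::-1])
E
```

```text
[ 1.1 19.3 12.7 94.1 -3.8 83.1] [ 0.5789 -0.0081  0.1112] [-168.89    2.4    98.54] 13.3167 [-0.1  0.7 -5.1]
```

View pics/c1.png

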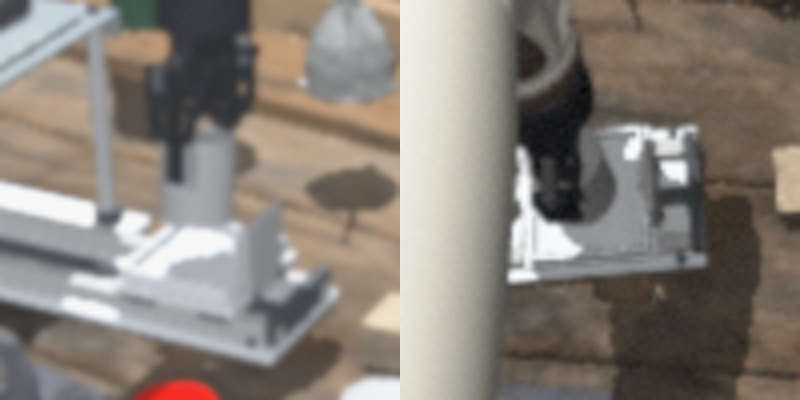

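The tin hangs over the tray: its underside is at (200,225) in the left panel and the tray centre at (195,265). I'll lower it gently.

servo_tool:
  moves:
    - [0,0,-1,0]
    - [0,0,-2,0]
    - [0,0,-2.6,0]
    - [0,0,-2.9,0]
    - [0,0,-3.1,0]
    - [0,0,-3.1,0]
    - [0,0,-3.1,0]

```text
time: 14.0
ee_pos: [0.5785, -0.0076, 0.0785]
tcp_rot: [-168.8, 2.4, 98.7]
wrist_force: [-0.3, -0.9, -5.1]
opening: 0.0589
grasp_force: 72.8
```

servo_tool:
  moves:
    - [0,0,-0.1,0]
    - [0,0,-0.2,0]
    - [0,0,-0.3,0]
    - [0,0,-0.3,0]

```text
time: 14.33
ee_pos: [0.5787, -0.0077, 0.0761]
tcp_rot: [-168.8, 2.4, 98.7]
wrist_force: [-1.3, -0.3, -0.3]
opening: 0.0588
grasp_force: 73.1
```

servo_tool:
  moves:
    - [0,0,-0.1,0]
    - [0,0,-0.1,0]
    - [0,0,-0.1,0]
    - [0,0,-0.1,0]
    - [0,0,-0.1,0]
    - [0,0,-0.1,0]
  claw: 0.26

```text
time: 14.83
ee_pos: [0.5784, -0.0078, 0.0748]
tcp_rot: [-168.8, 2.4, 98.7]
wrist_force: [-4.1, -1.8, 3.7]
opening: 0.0631
grasp_force: 2.5
```

servo_tool:
  moves:
    - [0,0,0,0]
    - [0,0,0,0]
    - [0,0,0,0]
    - [0,0,0,0]
  claw: 0

```text
time: 15.17
ee_pos: [0.5787, -0.0075, 0.0743]
tcp_rot: [-168.8, 2.4, 98.7]
wrist_force: [-0.2, -0.4, 0.9]
opening: 0.0856
grasp_force: 0.1
```

The tin is released. I'll back out along the tool axis, then swing round to behind the push bar with yaw 9.1°, and check the tray.

servo_tool:
  moves:
    - [0.3,0.1,1.5,0]
    - [0.7,0.25,4,0]
    - [1.3,0.5,7,0]
    - [2,0.7,10.5,0]
    - [2.6,0.9,14,0]
    - [2.6,0,17,-0.12]
    - [2.4,-1.5,18.5,-0.24]
    - [2.2,-3,18.5,-0.36]
    - [2,-5,18.5,-0.48]
    - [1.7,-7,18.5,-0.6]
    - [1.7,-9,18.5,-0.72]
    - [1.7,-11,18.5,-0.84]
    - [1.7,-12.5,18.5,-0.96]
    - [1.7,-13.4,18.5,-1.08]
    - [1.7,-13.4,18.5,-1.2]
    - [1.7,-13.4,18.5,-1.32]
    - [1.7,-13.4,18.5,-1.44]
    - [1.7,-13.4,18.5,-1.564]
    - [1.7,-13.4,18.5,-1.564]
    - [1.7,-13.4,18.5,-1.564]

```text
time: 16.83
ee_pos: [0.5953, -0.1418, 0.2598]
tcp_rot: [-168.8, 2.3, 9.2]
wrist_force: [0.1, -0.5, -0.3]
opening: 0.0857
grasp_force: 0.0
```

```bash
python3 - <<'E'
from h import *
o=get_obs(); print(o['q'].round(1),o['ee_pos'].round(4),o['tcp_rot'].round(2),o['time'],o['wrist_force'].round(1))
im=np.hstack([cv2.resize(camera("scene")[130:230,190:290],(400,400),interpolation=cv2.INTER_CUBIC),cv2.resize(camera("top")[160:260,180:280],(400,400),interpolation=cv2.INTER_CUBIC)])
cv2.imwrite("pics/d1.png",im[:,:,::-1])
E
```

```text
[-17.6  22.5  33.5 108.2   9.  152.9] [ 0.5953 -0.1418  0.2598] [-168.79    2.33    9.25] 16.8333 [ 0.1 -0.5 -0.3]
```

View pics/d1.png

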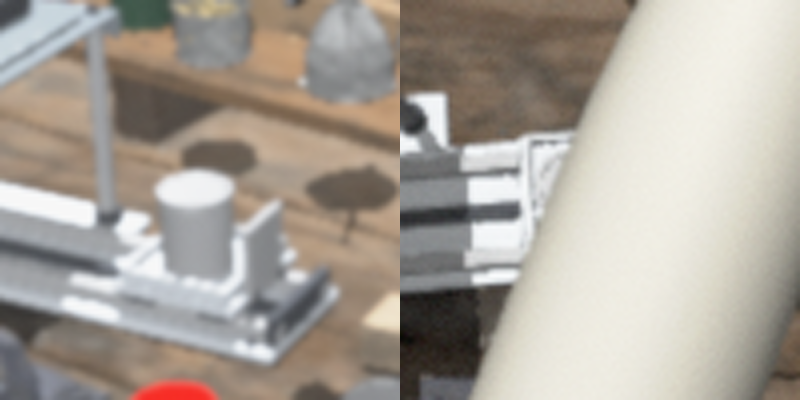

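The tin stands upright in the tray, lid at (195,187) and foot at about (197,275). I'll descend behind the bar.

servo_tool:
  moves:
    - [0,0,-4,0]
    - [0,0,-8,0]
    - [0,0,-12,0]
    - [0,0,-15,0]
    - [0,0,-18,0]
    - [0,0,-20,0]
    - [0,0,-21,0]
    - [0,0,-21,0]
    - [0,0,-21,0]

```text
time: 17.68
ee_pos: [0.5958, -0.1415, 0.05]
tcp_rot: [-168.8, 2.4, 9.1]
wrist_force: [0.2, -1.2, 1.0]
opening: 0.0851
grasp_force: 0.0
```

servo_tool:
  moves:
    - [-0.08,0.5,0,0]
    - [-0.16,1,0,0]
    - [-0.24,1.5,0,0]
    - [-0.3,1.9,0,0]
    - [-0.36,2.3,0,0]
    - [-0.42,2.6,0,0]
    - [-0.46,2.9,0,0]
    - [-0.5,3.2,0,0]
    - [-0.55,3.5,0,0]

```text
time: 18.43
ee_pos: [0.5901, -0.1075, 0.0499]
tcp_rot: [-168.9, 2.4, 9.0]
wrist_force: [0.1, -7.4, 2.5]
opening: 0.0854
grasp_force: 3.4
```

Contact is felt at -7 N. I have one picture view left, so I'll measure carrier travel in code, by matching the carrier-and-tin patch against the previous picture.

```bash
cat > v.py <<'E'
from h import *
from scipy.optimize import brentq
ref=cv2.resize(cv2.imread("pics/d1.png")[:,:400],(100,100),interpolation=cv2.INTER_AREA)  # scene[130:230,190:290], v0
tx,ty,tw,th=38,42,21,28   # tin patch (centre ~ tin mid)
tpl=ref[ty:ty+th,tx:tx+tw]
P=[.5536,.1174,.159]
def W(y,z): return [P[0]-np.sin(P[2])*y,P[1]+np.cos(P[2])*y,z]
def measure(v0=.0213):
    im=camera("scene")[:,:,::-1].copy()
    best=None
    r=cv2.matchTemplate(im,tpl,cv2.TM_CCOEFF_NORMED)
    r[:, :90]=-1; r[:,260:]=-1; r[:110]=-1; r[200:]=-1
    _,s,_,(x,y)=cv2.minMaxLoc(r)
    f=lambda a,b,c:.5*(a-c)/(a-2*b+c)
    dx=x+f(*r[y,x-1:x+2])-(190+tx); dy=y+f(*r[y-1:y+2,x])-(130+ty)
    a=proj("scene",W(-.15+v0,.08))
    g=lambda v:proj("scene",W(-.15+v,.08))[0]-a[0]-dx
    v=brentq(g,-.1,.4); ey=proj("scene",W(-.15+v,.08))[1]-a[1]-dy
    print("v",round(v,4),"score",round(s,3),"shift",round(dx,2),round(dy,2),"y err",round(ey,2)); return im
E
python3 - <<'E'
from v import *
measure(); o=get_obs(); print(o['ee_pos'].round(4),o['wrist_force'].round(1),o['time'])
E
```

```text
v 0.0288 score 0.962 shift -2.01 -0.34 y err -0.11
[ 0.59   -0.1067  0.0499] [-0.5  0.8 -1. ] 18.4833
```

servo_tool:
  moves:
    - [-0.06,0.4,0,0]
    - [-0.16,1,0,0]
    - [-0.29,1.8,0,0]
    - [-0.43,2.7,0,0]
    - [-0.59,3.7,0,0]
    - [-0.75,4.7,0,0]
    - [-0.91,5.7,0,0]
    - [-1.07,6.7,0,0]
    - [-1.23,7.7,0,0]
    - [-1.39,8.7,0,0]
    - [-1.55,9.7,0,0]
    - [-1.71,10.7,0,0]
    - [-1.87,11.7,0,0]
    - [-2.03,12.7,0,0]
    - [-2.17,13.6,0,0]
    - [-2.29,14.3,0,0]
    - [-2.38,14.9,0,0]
    - [-2.46,15.4,0,0]
    - [-2.51,15.7,0,0]
    - [-2.54,15.9,0,0]

```text
time: 20.15
ee_pos: [0.5642, 0.0521, 0.0498]
tcp_rot: [-168.8, 2.4, 9.1]
wrist_force: [-2.7, -6.2, 3.9]
opening: 0.0852
grasp_force: 3.2
```

```bash
python3 - <<'E'
from v import *
measure(); o=get_obs(); print(o['ee_pos'].round(4),o['tcp_rot'].round(1),o['wrist_force'].round(1),o['time'])
E
```

```text
v 0.0514 score 0.631 shift -8.07 -32.36 y err 30.56
[0.5642 0.0524 0.0497] [-168.8    2.4    9.1] [-0.7 -0.   0.4] 20.2
```

The gripper hides the tin in that view, so the match is invalid. By the arm's own pose the carrier is at about 0.190. I'll creep on slowly by feel.

servo_tool:
  moves:
    - [-0.04,0.25,0,0]
    - [-0.08,0.5,0,0]
    - [-0.12,0.75,0,0]
    - [-0.16,1,0,0]
    - [-0.2,1.25,0,0]
    - [-0.24,1.5,0,0]
    - [-0.28,1.75,0,0]
    - [-0.32,2,0,0]
    - [-0.36,2.25,0,0]
    - [-0.4,2.5,0,0]
    - [-0.44,2.75,0,0]
    - [-0.48,3,0,0]
    - [-0.51,3.2,0,0]
    - [-0.54,3.4,0,0]

```text
time: 21.37
ee_pos: [0.5589, 0.0858, 0.0497]
tcp_rot: [-168.8, 2.4, 9.0]
wrist_force: [-2.2, -7.6, 3.9]
opening: 0.0854
grasp_force: 3.2
```

```bash
python3 - <<'E'
from v import *
o=get_obs(); e=o['ee_pos']; print(e.round(4),o['wrist_force'].round(1),o['time'],"base y",round((e[0]-P[0])*-np.sin(P[2])+(e[1]-P[1])*np.cos(P[2]),4))
for z in (.2,.205): print("roof edge px scene",proj("scene",W(.002,z)))
s=cv2.resize(camera("scene")[110:220,130:240],(440,440),interpolation=cv2.INTER_CUBIC); t=cv2.resize(camera("top")[150:260,100:210],(440,440)[::1],interpolation=cv2.INTER_CUBIC)
cv2.imwrite("pics/e1.png",np.hstack([s,t])[:,:800,::-1])
E
```

```text
[0.5589 0.0858 0.0497] [-2.2 -7.6  3.9] 21.3667 base y -0.032
roof edge px scene [203.39438054 143.89703551]
roof edge px scene [203.26307928 142.43579995]
```

View pics/e1.png

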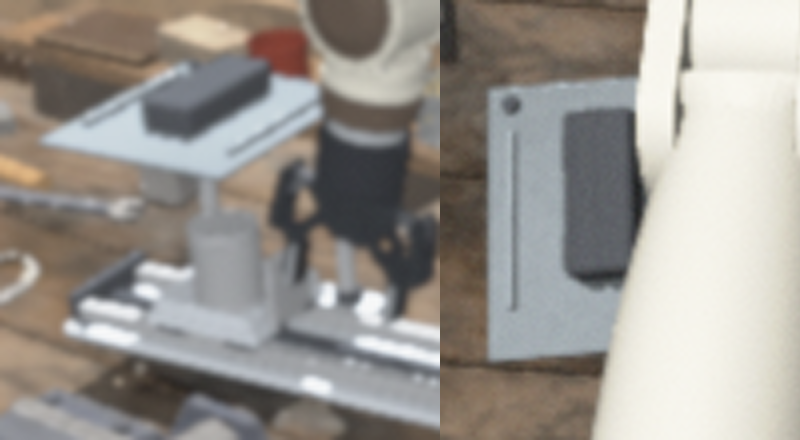

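The left panel shows the tin upright in the tray, lid at about (224,222), part-way under the hood. The tray's left corner is at about (152,303), and there is a clear gap between the tool and the roof. I'll compute the carrier position from these pixels.

```bash
python3 - <<'E'
from v import *
def B(x,y,z): return [P[0]+np.cos(P[2])*x-np.sin(P[2])*y,P[1]+np.sin(P[2])*x+np.cos(P[2])*y,z]
o=lambda x,y:((x+.5)/4-.5+130,(y+.5)/4-.5+110)
for v in(.215,.22,.225,.23,.235,.24):
    y=-.15+v; f=lambda p:tuple(((np.array(p)-[130,110]+.5)*4-.5).round(0))
    print(v,"tray corner",f(proj("scene",B(-.052,y+.049,.054))),"front right",f(proj("scene",B(-.052,y-.049,.054))),"lid c",f(proj("scene",B(0,y,.114))),"bar front top",f(proj("scene",B(-.03,y-.058,.098))))
E
```

```text
0.215 tray corner (np.float64(163.0), np.float64(300.0)) front right (np.float64(260.0), np.float64(323.0)) lid c (np.float64(240.0), np.float64(221.0)) bar front top (np.float64(280.0), np.float64(266.0))
0.22 tray corner (np.float64(158.0), np.float64(299.0)) front right (np.float64(255.0), np.float64(322.0)) lid c (np.float64(235.0), np.float64(220.0)) bar front top (np.float64(275.0), np.float64(265.0))
0.225 tray corner (np.float64(153.0), np.float64(297.0)) front right (np.float64(250.0), np.float64(321.0)) lid c (np.float64(230.0), np.float64(219.0)) bar front top (np.float64(270.0), np.float64(264.0))
0.23 tray corner (np.float64(148.0), np.float64(296.0)) front right (np.float64(245.0), np.float64(319.0)) lid c (np.float64(225.0), np.float64(218.0)) bar front top (np.float64(264.0), np.float64(262.0))
0.235 tray corner (np.float64(143.0), np.float64(295.0)) front right (np.float64(240.0), np.float64(318.0)) lid c (np.float64(220.0), np.float64(217.0)) bar front top (np.float64(259.0), np.float64(261.0))
0.24 tray corner (np.float64(138.0), np.float64(294.0)) front right (np.float64(235.0), np.float64(317.0)) lid c (np.float64(216.0), np.float64(216.0)) bar front top (np.float64(254.0), np.float64(260.0))
```

Carrier is at about 0.226, which matches the pose-based 0.224. I'll continue in 1 mm steps and watch the force.

servo_tool:
  moves:
    - [-0.02,0.1,0,0]
    - [-0.03,0.2,0,0]
    - [-0.05,0.3,0,0]
    - [-0.06,0.4,0,0]
    - [-0.08,0.5,0,0]
    - [-0.1,0.6,0,0]
    - [-0.11,0.7,0,0]
    - [-0.13,0.8,0,0]

```text
time: 22.13
ee_pos: [0.5579, 0.0938, 0.0496]
tcp_rot: [-168.8, 2.4, 9.0]
wrist_force: [-0.5, -5.9, 3.2]
opening: 0.0854
grasp_force: 3.0
```

servo_tool:
  moves:
    - [-0.02,0.1,0,0]
    - [-0.03,0.2,0,0]

```text
time: 22.3
ee_pos: [0.5575, 0.0959, 0.0495]
tcp_rot: [-168.8, 2.4, 9.0]
wrist_force: [-1.0, -5.5, 2.5]
opening: 0.0856
grasp_force: 2.3
```

servo_tool:
  moves:
    - [-0.02,0.1,0,0]
    - [-0.03,0.2,0,0]

```text
time: 22.47
ee_pos: [0.5572, 0.0983, 0.0494]
tcp_rot: [-168.8, 2.4, 9.0]
wrist_force: [-0.6, -1.9, 0.7]
opening: 0.0854
grasp_force: 1.0
```

The force is dropping near 0.237, as expected when the ball pulls in. I'll hold for a moment, then check.

servo_tool:
  moves:
    - [0,0,0,0]
    - [0,0,0,0]
    - [0,0,0,0]

```text
time: 22.72
ee_pos: [0.5573, 0.0987, 0.0494]
tcp_rot: [-168.7, 2.4, 9.1]
wrist_force: [-0.9, 0.1, 0.6]
opening: 0.0852
grasp_force: 0.0
```

servo_tool:
  moves:
    - [-0.02,0.1,0,0]
    - [-0.02,0.1,0,0]
    - [-0.02,0.1,0,0]

```text
time: 22.97
ee_pos: [0.5571, 0.0995, 0.0494]
tcp_rot: [-168.8, 2.4, 9.1]
wrist_force: [0.3, 0.9, -0.2]
opening: 0.0854
grasp_force: 0.0
```

servo_tool:
  moves:
    - [-0.02,0.1,0,0]
    - [-0.02,0.1,0,0]
    - [-0.02,0.1,0,0]

```text
time: 23.22
ee_pos: [0.5569, 0.1005, 0.0495]
tcp_rot: [-168.8, 2.4, 9.1]
wrist_force: [-0.0, -0.5, -0.6]
opening: 0.0853
grasp_force: 0.0
```

servo_tool:
  moves:
    - [-0.02,0.1,0,0]
    - [-0.02,0.1,0,0]
    - [-0.02,0.1,0,0]

```text
time: 23.47
ee_pos: [0.5567, 0.101, 0.0495]
tcp_rot: [-168.8, 2.4, 9.0]
wrist_force: [-0.0, -3.9, 0.7]
opening: 0.0853
grasp_force: 2.0
```

The carrier jumped about 2.7 mm ahead, and it now resists again with a held 3.9 N, so it has clicked into the notch. I'll retreat straight back, then up.

servo_tool:
  moves:
    - [0.05,-0.3,0,0]
    - [0.16,-1,0,0]
    - [0.4,-2.5,0,0]
    - [0.8,-5,0,0]
    - [1.3,-8,0,0]
    - [1.8,-11,0,0]
    - [2.3,-14,0,0]
    - [2.7,-17,0,0]
    - [3,-19,0,0]
    - [3,-19.5,3,0]
    - [3,-20,7,0]
    - [3,-20,11,0]
    - [3,-20,15,0]
    - [3,-20,19,0]
    - [3,-24,22,0]
    - [3,-28,22,0]
    - [3,-28,22,0]
    - [3,-28,22,0]

```text
time: 24.97
ee_pos: [0.5867, -0.1813, 0.2692]
tcp_rot: [-168.8, 2.4, 8.9]
wrist_force: [0.1, -0.4, -0.5]
opening: 0.0856
grasp_force: 0.0
```

```bash
python3 - <<'E'
from v import *
im=measure(); o=get_obs(); print(o['ee_pos'].round(4),o['wrist_force'].round(1),o['time'])
# edge-based match near expected location, tin patch
g=lambda a:cv2.Canny(cv2.GaussianBlur(cv2.cvtColor(a,cv2.COLOR_BGR2GRAY),(0,0),.8),30,80).astype(np.float32)
G=lambda a:cv2.GaussianBlur(g(np.ascontiguousarray(a)),(0,0),1.5)
a=proj("scene",W(-.15+.0213,.08))
for v in np.arange(.215,.266,.005):
    d=proj("scene",W(-.15+v,.08))-a
    M=np.float32([[1,0,d[0]+190],[0,1,d[1]+130]])
    w=cv2.getRectSubPix(im,(30,44),tuple(map(float,(190+tx+tw/2+d[0],130+ty+th/2+d[1])))); r=cv2.getRectSubPix(ref,(30,44),(tx+tw/2,ty+th/2))
    print(round(v,3),round(float(np.corrcoef(G(w).ravel(),G(r).ravel())[0,1]),3),round(float(np.corrcoef(w.ravel(),r.ravel())[0,1]),3))
E
```

```text
v 0.0655 score 0.647 shift -11.81 -35.14 y err 32.51
[ 0.5867 -0.1798  0.2688] [ 0.1  0.4 -0.1] 25.0167
0.215 0.187 0.188
0.22 -0.002 0.219
0.225 0.126 0.262
0.23 0.318 0.311
0.235 0.204 0.362
0.24 0.355 0.396
0.245 0.47 0.391
0.25 0.385 0.349
0.255 0.277 0.29
0.26 0.207 0.221
0.265 0.223 0.136
```

The match peaks at about 0.240–0.245. For a sharper check, I'll compare with the previous picture, which has the same light under the hood. The carrier should have moved about 15 mm since then.

```bash
python3 - <<'E'
from v import *
e=cv2.resize(cv2.imread("pics/e1.png")[:,:440],(110,110),interpolation=cv2.INTER_AREA)
im=camera("scene")[:,:,::-1].copy()
for name,(x0,y0,x1,y1) in {"tin":(46,53,66,76),"tray":(37,70,66,86)}.items():
    t=e[y0:y1,x0:x1]; X,Y=130+x0,110+y0
    r=cv2.matchTemplate(im[Y-8:Y+(y1-y0)+8,X-14:X+(x1-x0)+8],t,cv2.TM_CCOEFF_NORMED); _,s,_,(x,y)=cv2.minMaxLoc(r)
    f=lambda a,b,c:.5*(a-c)/(a-2*b+c)
    dx=x+f(*r[y,x-1:x+2])-14; dy=y-8
    a=proj("scene",W(.076,.08)); k=(proj("scene",W(.09,.08))-a)/14
    print(name,"score",round(s,3),"dx,dy",round(dx,2),dy,"-> mm",round(dx/k[0],1))
def blob(n,c,z):  # bright tin lids, compare other things roughly
    u=proj(n,[*c,z]); return im[int(u[1])-3:int(u[1])+4,int(u[0])-3:int(u[0])+4].mean((0,1)).round()
print("empty tin lid",blob("scene",(.452,-.273),.07),"T2 old place",blob("scene",(.514,-.4145),.07),get_obs()['time'])
E
```

```text
tin score 0.93 dx,dy -4.13 0 -> mm 16.9
tray score 0.925 dx,dy -2.9 -1 -> mm 11.9
empty tin lid [213. 211. 209.] T2 old place [ 37.  42. 180.] 25.0667
```

The tin and tray patches moved 16.9 mm and 11.9 mm, averaging about 14 mm. That fits the notch along with the felt click. The empty tin is still standing and the arm is clear of everything, so I'll hand in.

```bash
python3 -c "
from workcell import *
print(job_done())"
```

```text
the job is handed in; nothing more can be done
None
```

I handed the job in at about 25 s: the full tin (T2, the farther one) stands in the tray and the carrier clicked into the station notch by feel, though the image check only places it there to within a few millimetres. The empty tin is back on the bench; a wrong turn leaned the tool about 11°, so the full tin was carried and set down at that lean.

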